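# Park the ring-clamp trolley at the loupe pointer

## Robot

A 6-joint arm with a two-finger parallel gripper is mounted at the origin on the work surface. World frame = base frame: x ahead of the robot, y to its left, z up, the work surface at z = 0. Lengths are in m, angles in rad, forces in N, time in s.
With the tool pointing down it reaches from about 0.4 to 0.825 m from the base axis. Payload 7 kg.
Tool frame: the origin (TCP) lies on the mounting face of the last link; the fingertips stand arm.tcp_to_tips ahead of it and the grasp point (between the pads) lies 159 mm ahead of it (arm.tcp_to_tips is the distance from the TCP to the fingertips, in m); z points along the fingers, y is the direction in which the jaws open and shut (so a half turn about z gives the same grasp; the last joint's range is limited). The gripper opens to 88 mm and grips with 3 to 60 N. Pads are 19 mm wide; open, the fingers measure 130 mm over their backs; the gripper's body (78 mm by 193 mm) begins 47 mm behind the grasp point.
Start: joints at [1.561, 0.359, 0.012, 0, -1.224, -0.288], TCP at [0.198, 0.645, 0.405] pointing down, gripper open.
Joint ranges: [-3.07, 3.07], [-1.43, 2.12], [-1.02, 1.25], [-3.03, 1.67], [-3.05, -0], [-3.03, 3.03]. Speed limits (rad/s): [2.39, 2.39, 3.01, 3.14, 3.14, 3.14].

## Interface

Orientations are given as [roll, pitch, yaw] about the fixed x, y, z axes, in that order (R = Rz(yaw) Ry(pitch) Rx(roll)).
In Python, from station import arm, cams, job_done, finder gives the robot as it stands.
- The arm moves only by the tool play_rows, never from a script. Its argument "targets" is a list that holds one entry, the list of rows, each a list of 4 numbers: the shift along the tool's x, y, z in m, then the turn about the tool's z in degrees. A call has 1 to 5 rows; each row is the pose to reach, as a shift and turn from the pose commanded when the call began, along the tool's axes at that moment; what a row does not reach only later rows make up. A row lasts 1/8 s, in which the tool goes at most 62.5 mm and 10.7 degrees, less where a joint would pass 70% of its speed; a pose out of reach is approached as far as the arm can. A call with a gripper value outside its range is refused whole. "grip" is the closure in counts, from 0 (fully open) to 255 (shut), set as the call begins (left out, the last holds). The fingers move at their own pace and stop on an object; "newtons" is the grip in N (left out, the last holds). Time passes only in rows, so rows that repeat a pose let the fingers close. It gives the time, the measured TCP pose, the force and the opening at its end, in the units of the state.
- arm.get_state(): the state, without advancing time (a new reading comes with each control period).
- cams.grab_frame(name): name is "scene" or "top" or "wrist"; returns (picture, depth): 384x512x3 uint8, red, green, blue; 384x512 float32, m along the optical axis (not along the pixel's ray), 0 where there is no reading.
- cams.camera_params(name): a dict with "intrinsics" (3x3 intrinsics, pixels), "position" and "attitude" of the camera in the world. Camera axes: x right, y down, z forward; pixel columns grow to the right and rows downward; lengths in m; the calibration is good to about 2 mm. A picture is of the moment at which its call begins: read the wrist's pose just before it. camera_params takes no time and is no camera call; for the wrist camera it gives the pose at the moment of the call.
- job_done(): hands the job in, once; it reports no verdict.
Trained networks look in the newest picture that a camera, given by its name, has taken for a name from the list of things; names that differ only in an ending like _2 or _b are one class to them, and where a whole thing is asked for, a point or a joint stands for the part that bears it (a point fixed in the world has none). Each returns a list of dicts, best first, with "score" (0 to 1); they miss things now and then, are a little off and sometimes report something else, mostly with a low value. They report only what shows in the picture. A call takes as long as a camera call. They do not tell look-alikes from the thing itself.
- finder.find_in(camera, query): "xyz" ([x, y, z] in m, in world coordinates, good to about 4 mm: the middle of the surface that is visible of it).
- finder.masks_of(camera, query): "mask" (384x512 bool, what is visible of it).
The state is a dict: "t": time; "q": joint angles; "qd": joint speeds; "joint_efforts": joint torques, N m; "eef_pos": TCP position; "ee_rot": TCP orientation; "force": force on the tool from outside, world axes, zero at the start; "moment": the same for the moment, N m; "width": finger opening in m.
Only numpy, scipy, OpenCV 4.12 (cv2) and the standard library are available. Lean on these libraries where they do the work, as an engineer would, in place of code of your own. Each camera call takes 0.05 s, during which the arm holds its last target. There are 200 camera calls.

## Task

Roll the ring-clamp trolley along its rail so that the white line across it comes to rest at the orange pointer by the loupe, and leave it standing there untouched. It runs almost without friction and its buffers are soft springs: touch it only on its two yellow buffer faces, gently so that a buffer is never pushed fully in, and brake it before it runs into either red end stop. Leave the mallet, the wax bar and the jar where they lie.

Things in the scene. Friction and masses are not known exactly. Their poses are not given: they have to be found in the camera images.
- rail: Dark steel rail bed, 100 wide, 720 long, 12 high, bolted to the bench. Origin at the centre of its underside; its y axis is the running direction (from the trolley's start towards the pointer), x across it away from the robot, z up. A red end stop 60 high stands at each end, inner face 335 from the origin.
- carriage (a joint): Travel of the trolley along the rail's y, in m, 0 to 0.46; the trolley's centre lies at rail y = value - 0.23. It touches the end stops at 0 and 0.46 (within 5 mm of either counts as striking it). Everything that rolls weighs 0.81 kg nominally (0.6 to 1.1 kg by the load); wheels drag about 0.06 N s/m plus 0.003 N (nominal), so a push lets it roll on for many seconds.
- carriage_mid (a point): Centre of the white line across the trolley's flat green top, 85 above the bench, over the trolley's centre. The green metal body is 96 across the rail, 140 along it, 31 to 85 above the bench, with a wooden ring clamp on top that reaches 107 (113 with its ring); neither may be touched.
- face_rear (a point): Centre of the yellow end face of the rear (-y) buffer head, a block 92 across the rail, 36 to 80 above the bench, that sticks out 30 from the green body when free: face 100 from the trolley's centre then, 58 above the bench. Pushing it towards +y drives the trolley forward.
- face_front (a point): Centre of the front yellow face, 58 above the bench; 100 from the trolley's centre when free. Pushing it towards -y brakes the trolley or drives it back.
- buffer_rear (a joint): How far the rear buffer is pushed in, m, 0 (free) to 0.026 (bottomed); spring 40 N/m with damping 0.35 N s/m, so it throws the trolley back off a fixed obstacle with most of its speed. More than 0.024 counts as fully in.
- buffer_front (a joint): The same for the front buffer.
- pointer: Pointer foot clipped beside the rail's far edge, with orange pointer and an orange stripe across the rail bed; axes parallel to the rail's; origin on the rail's centre line at bench height, at the mark: the trolley is parked when its centre has this rail y. A loupe on a post, 149 high, stands 155 beyond the rail's centre line.
- pointer_tip (a point): Tip of the orange pointer, 54 from the rail's centre line on the far side, 52 above the bench, at the mark.
- mallet: Loose wooden mallet lying beyond the rail, 260 long, head 55 x 90 x 55 high. Bystander.
- wax_bar: Loose dark red wax bar 170 x 50 x 45 high lying between robot and rail on the robot's left. Bystander.
- polish_jar: Loose jar, 60 diameter, 70 high, beyond the rail. Bystander.
There are look-alikes about, which are no part of the job. Of the things that look like the pointer, the smaller one is meant.

How it is judged:
By the outcome, as a careful person would: the job done as asked, in the order asked, and still so for the second after the job is handed in, with the robot touching nothing.
It also fails if it takes over 37 s, if anything falls off the work surface, if the arm or the gripper's body presses on something with over 40 N, if the wrist force passes 120 N, or if a joint passes its speed limit or range.

## Working session

There is one attempt and no reset: what is moved stays moved. The work goes in short steps, Python scripts to look and compute and a tool call to move; the robot and the scene stay as the last step left them, time stands still between calls to the robot, and variables do not carry over. Pictures are saved under pics/ and viewed, about 8 in all and at most 12, crops included, and the job is handed in when it is done.

Besides the shell and the picture viewer there is one more tool, called after "Request:" in YAML: its name, and indented under it one key for each argument. play_rows: Moves the arm, as the interface text tells. Its arguments: {"type":"object","properties":{"targets":{"type":"array","items":{"type":"array","items":{"type":"array","items":{"type":"number"}}}},"grip":{"type":"number"},"newtons":{"type":"number"}},"required":["targets"]}

```bash
ls; mkdir -p pics
cat > h.py <<'E'
import numpy as np, cv2
from station import arm,cams,job_done,finder
from scipy.spatial.transform import Rotation as Ro
def att(p):
    a=np.array(p["attitude"],float)
    return a if a.shape==(3,3) else Ro.from_euler('xyz',a).as_matrix() if a.size==3 else Ro.from_quat(a).as_matrix()
def world(name,u,v,d):
    p=cams.camera_params(name);K=np.array(p["intrinsics"]);return att(p)@np.array([(u-K[0,2])/K[0,0]*d,(v-K[1,2])/K[1,1]*d,d])+np.array(p["position"])
def onz(name,u,v,z):
    p=cams.camera_params(name);K=np.array(p["intrinsics"]);c=np.array(p["position"]);r=att(p)@np.array([(u-K[0,2])/K[0,0],(v-K[1,2])/K[1,1],1]);return c+r*(z-c[2])/r[2]
E
python3 - <<'E'
from h import *
print(arm.get_state(), arm.tcp_to_tips)
for n in ("scene","top"):
    im,d=cams.grab_frame(n); cv2.imwrite(f"pics/{n}0.png",im[:,:,::-1]); np.save(f"pics/{n}0.npy",d); print(n,cams.camera_params(n))
    for q in ("carriage_mid","face_rear","face_front","pointer","pointer_tip","rail","mallet","wax_bar","polish_jar"):
        print(q,[(np.round(r["xyz"],3).tolist(),round(r["score"],2)) for r in finder.find_in(n,q)])
print(arm.get_state()["t"])
E
```

```text
pics
{'t': 0.0, 'q': array([ 1.56112687e+00,  3.59386836e-01,  1.10539247e-02, -3.50275400e-04,
       -1.22408340e+00, -2.88095982e-01]), 'qd': array([-0.00213905,  0.00010166, -0.00128934,  0.00097562, -0.00124264,
        0.00015385]), 'joint_efforts': array([ 3.20988611e-04, -5.82713485e+01,  2.93054563e+01,  6.99708447e+00,
        6.95720402e-03, -1.49336333e-04]), 'eef_pos': array([0.19798114, 0.64510949, 0.4037203 ]), 'ee_rot': array([ 3.13994586e+00, -1.44618655e-04, -2.97884612e-01]), 'force': array([-0.71000688,  0.42493688, -0.08386759]), 'moment': array([-0.02310097,  0.00564318, -0.02258694]), 'width': 0.08801798505798346} 0.1781
scene {'intrinsics': array([[490.51544069,   0.        , 261.92894541],
       [  0.        , 490.51544069, 193.87302486],
       [  0.        ,   0.        ,   1.        ]]), 'position': array([ 1.04076886, -0.50457358,  0.90647332]), 'attitude': array([-2.42085119, -0.01691796,  0.8823965 ])}
carriage_mid [([0.568, -0.129, 0.084], 0.75), ([0.564, -0.214, 0.082], 0.24)]
face_rear [([0.565, -0.21, 0.084], 0.77), ([0.57, -0.036, 0.082], 0.59)]
f
[... 542 characters left out ...]
,
       [  0.        , 459.26056676, 194.73260331],
       [  0.        ,   0.        ,   1.        ]]), 'position': array([ 0.26154866, -0.01435562,  1.33153293]), 'attitude': array([-2.97992109,  0.012887  , -1.57123621])}
carriage_mid [([0.546, -0.121, 0.089], 0.76), ([0.357, 0.269, 0.05], 0.73)]
face_rear [([0.545, -0.205, 0.082], 0.69), ([0.554, -0.004, 0.018], 0.69)]
face_front [([0.551, -0.037, 0.083], 0.56)]
pointer [([0.685, 0.161, 0.01], 0.96), ([0.345, -0.201, 0.01], 0.88)]
pointer_tip [([0.686, 0.161, 0.012], 0.63)]
rail [([0.553, -0.004, 0.017], 0.96)]
mallet [([0.695, -0.259, 0.036], 0.67)]
wax_bar [([0.553, -0.003, 0.018], 0.68)]
polish_jar [([0.736, -0.076, 0.07], 0.63)]
1.0
```

View pics/scene0.png

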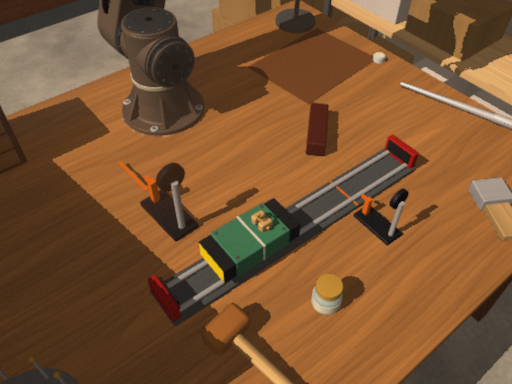

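View pics/top0.png

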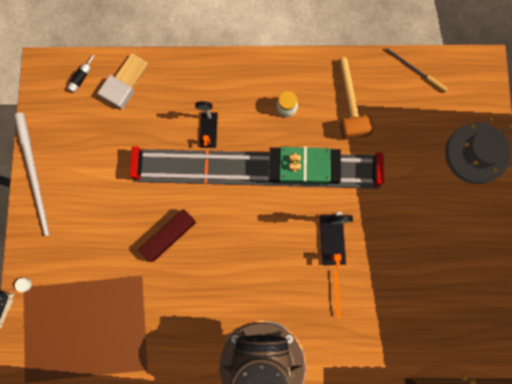

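The top picture shows the trolley at about (305,165) with its white line near column 305, the rear stop at (380,168) and the front stop at (135,163). The smaller pointer foot is at (208,125), beyond the rail, with its stripe crossing the rail at column 207. The larger look-alike at (333,240), on the robot's side, has no stripe. Other near-matches are the scene's grey-headed hammer, a scraper and the white and black rods. I choose the smaller pointer beyond the rail and check it in one crop.

```bash
cat >> h.py <<'E'
def proj(name,P):
    p=cams.camera_params(name);K=np.array(p["intrinsics"]);c=(np.atleast_2d(P)-np.array(p["position"]))@att(p)
    q=c@K.T;return q[:,:2]/q[:,2:]
E
python3 - <<'E'
from h import *
for n in ("top","scene"):
    im=cv2.imread(f"pics/{n}0.png");d=np.load(f"pics/{n}0.npy");hsv=cv2.cvtColor(im,cv2.COLOR_BGR2HSV);H,S,V=cv2.split(hsv)
    p=cams.camera_params(n)
    U,Vv=np.meshgrid(np.arange(512),np.arange(384));K=p["intrinsics"]
    W=np.stack([(U-K[0,2])/K[0,0]*d,(Vv-K[1,2])/K[1,1]*d,d],-1)@att(p).T+p["position"]
    inr=(W[...,0]>.48)&(W[...,0]<.75)&(abs(W[...,1])<.42)&(d>0)
    for nm,m in dict(red=((H<5)|(H>175))&(S>180)&(V>60),green=(H>60)&(H<85)&(S>100),orange=(H>5)&(H<12)&(S>200)&(V>150),yellow=(H>22)&(H<30)&(S>200),white=(S<70)&(V>170)).items():
        k,l,st,ce=cv2.connectedComponentsWithStats((m&inr).astype(np.uint8))
        for i in range(1,k):
            if st[i,4]>12:
                w=W[l==i];print(n,nm,st[i].tolist(),"med",np.median(w,0).round(3),"lo",np.percentile(w,3,0).round(3),"hi",np.percentile(w,97,0).round(3))
top=cv2.imread("pics/top0.png")
cv2.imwrite("pics/crop.png",cv2.resize(top[85:215,120:400],None,fx=2.8,fy=2.8,interpolation=cv2.INTER_CUBIC))
E
```

```text
top red [130, 147, 12, 32, 254] med [0.562 0.362 0.06 ] lo [0.523 0.353 0.033] hi [0.606 0.373 0.065]
top red [375, 153, 8, 33, 212] med [ 0.54  -0.332  0.06 ] lo [ 0.502 -0.341  0.039] hi [ 0.585 -0.323  0.065]
top green [279, 148, 24, 35, 521] med [ 0.534 -0.074  0.085] lo [ 0.506 -0.113  0.057] hi [ 0.594 -0.052  0.09 ]
top green [307, 149, 24, 35, 755] med [ 0.546 -0.159  0.085] lo [ 0.505 -0.191  0.068] hi [ 0.591 -0.13   0.09 ]
top orange [203, 135, 7, 11, 29] med [0.634 0.163 0.038] lo [0.617 0.156 0.009] hi [0.658 0.169 0.063]
top orange [131, 145, 10, 7, 22] med [0.611 0.37  0.059] lo [ 0.597  0.355 -0.003] hi [0.631 0.384 0.065]
top orange [205, 160, 3, 13, 20] med [0.561 0.164 0.014] lo [0.545 0.161 0.009] hi [0.581 0.167 0.018]
top white [289, 106, 8, 8, 29] med [ 0.722 -0.092  0.039] lo [ 0.718 -0.102  0.027] hi [ 0.734 -0.081  0.049]
top white [303, 148, 4, 33, 98] med [ 0.552 -0.121  0.086] lo [ 0.509 -0.124  0.082] hi [ 0.595 -0.118  0.091]
top white [143, 153, 106, 6, 325] med [0.592 0.189 0.024] lo [0.585 0.049 0.019] hi [0.599 0.338 0.029]
top white [342, 158, 18, 
[... 494 characters left out ...]
 0.359 0.027]
scene red [148, 275, 32, 47, 621] med [ 0.56  -0.337  0.058] lo [ 0.51  -0.345  0.019] hi [ 0.594 -0.325  0.061]
scene green [241, 206, 49, 51, 765] med [ 0.59  -0.088  0.083] lo [ 0.517 -0.113  0.04 ] hi [ 0.604 -0.053  0.087]
scene green [211, 219, 52, 55, 1370] med [ 0.569 -0.157  0.084] lo [ 0.515 -0.188  0.041] hi [ 0.602 -0.127  0.087]
scene yellow [200, 245, 24, 35, 193] med [ 0.555 -0.22   0.06 ] lo [ 0.515 -0.222  0.041] hi [ 0.592 -0.219  0.076]
scene white [237, 217, 28, 29, 79] med [ 0.56  -0.12   0.085] lo [ 0.512 -0.123  0.082] hi [ 0.601 -0.117  0.088]
scene white [312, 288, 9, 22, 91] med [ 0.741 -0.102  0.038] lo [ 0.727 -0.105  0.015] hi [ 0.749 -0.094  0.049]
```

View pics/crop.png

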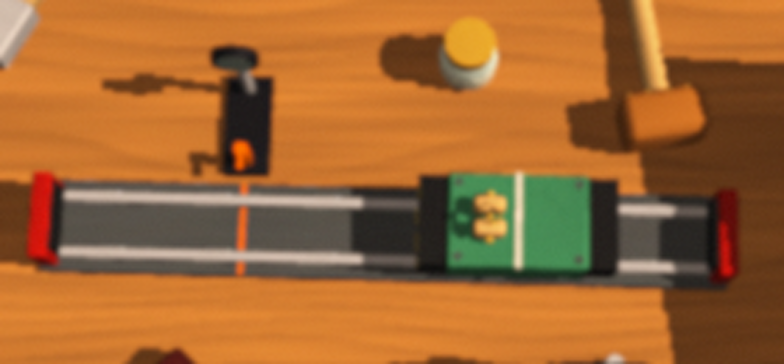

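The crop confirms it: the stripe is at column 207 and the small pointer foot beside it, and the trolley's white line is at column 305. The buffer and stop distances agree with the given sizes. Next I work out the approach rows and check the height of the look-alike loupe near the arm's path.

```bash
cat >> h.py <<'E'
O=np.array([.554,.0155]);Y=np.array([.0302,.9995]);X=np.array([.9995,-.0302])
def rail(P): P=np.asarray(P)[...,:2]-O; return np.stack([P@X,P@Y],-1)
def rel(P,yaw,rx=0):
    """tool shift [x,y,z,turn] to world P from present pose"""
    s=arm.get_state();R=Ro.from_euler('xyz',s["ee_rot"]).as_matrix();y=s["ee_rot"][2]
    return np.r_[R.T@(np.array(P)-s["eef_pos"]),-np.degrees(yaw-y)]
E
python3 - <<'E'
from h import *
d=np.load("pics/top0.npy")
m=[]
for v in range(205,275):
  for u in range(310,360):
    w=world("top",u,v,d[v,u]) if d[v,u]>0 else None
    if w is not None and w[2]>.04: m.append(w)
m=np.array(m);print(m.min(0),m.max(0), m[m[:,2]>.1].min(0),m[m[:,2]>.1].max(0))
print(rel([.5,.35,.404],-.298).round(4));print(rel([.546,-.259,.404],-.298).round(4))
E
```

```text
Traceback (most recent call last):
  File "h.py", line 8, in world
    p=cams.camera_params(name);K=np.array(p["intrinsics"]);return att(p)@np.array([(u-K[0,2])/K[0,0]*d,(v-K[1,2])/K[1,1]*d,d])+np.array(p["position"])
ValueError: time passes only in moves, steps and waits
```

Run:
```python
from h import *
d=np.load("pics/top0.npy")
p=cams.camera_params("top");K=p["intrinsics"]
U,V=np.meshgrid(np.arange(512),np.arange(384))
W=np.stack([(U-K[0,2])/K[0,0]*d,(V-K[1,2])/K[1,1]*d,d],-1)@att(p).T+p["position"]
m=W[205:275,310:360].reshape(-1,3);m=m[m[:,2]>.02];print(m.min(0),m.max(0)); m=m[m[:,2]>.08];print(m.min(0),m.max(0))
print(arm.get_state()["t"])
print(rel([.5,.35,.404],-.298).round(4));print(rel([.546,-.259,.404],-.298).round(4))
```

```text
[ 0.24942017 -0.23501624  0.02002799] [ 0.41317625 -0.01435562  1.33153293]
[ 0.26154866 -0.23046842  0.08016966] [ 0.40770431 -0.01435562  1.33153293]
1.0
[0.3753 0.1937 0.0007 0.0152]
[5.979e-01 7.624e-01 7.000e-04 1.520e-02]
```

Request:
play_rows:
  targets:
    - [[0.053, 0.028, 0, 10], [0.107, 0.055, 0, 20], [0.16, 0.083, 0, 30], [0.213, 0.11, 0, 40], [0.267, 0.138, 0, 50]]

```text
t: 1.62
eef_pos: [0.4139, 0.4336, 0.405]
ee_rot: [-3.141, 0.0, -1.176]
force: [0.6, 0.9, 0.2]
width: 0.0877
```

Run:
```python
from h import *
s=arm.get_state();print(s["t"],s["eef_pos"],s["ee_rot"],s["q"].round(2))
print(rel([.5,.35,.404],-1.601).round(4));print(rel([.546,-.259,.404],-1.601).round(4))
```

```text
1.625 [0.41389459 0.43355848 0.40499352] [-3.14101236e+00  3.77679528e-04 -1.17575356e+00] [ 1.13  0.23 -0.16  0.   -1.17 -0.74]
[ 1.10300e-01 -4.73000e-02  1.00000e-03  2.43648e+01]
[6.90100e-01 1.44600e-01 6.00000e-04 2.43648e+01]
```

Request:
play_rows:
  targets:
    - [[0.059, 0.012, 0, 5], [0.118, 0.025, 0, 10], [0.177, 0.037, 0, 15], [0.236, 0.049, 0, 20], [0.295, 0.062, 0, 24.4]]
  grip: 255
  newtons: 10

```text
t: 2.25
eef_pos: [0.4707, 0.1373, 0.4051]
ee_rot: [-3.141, 0.001, -1.599]
force: [0.5, 0.1, -0.1]
width: 0.0432
```

Run:
```python
from h import *
s=arm.get_state();print(s["t"],s["eef_pos"],s["ee_rot"],s["q"].round(2))
print(rel([.546,-.259,.225],-1.601).round(4))
```

```text
2.25 [0.47067543 0.13726596 0.40511774] [-3.14066355e+00  6.06233743e-04 -1.59856140e+00] [ 0.69  0.05 -0.38  0.   -1.14 -0.71]
[ 0.3941 -0.0861  0.18    0.1397]
```

Request:
play_rows:
  targets:
    - [[0.06, -0.017, 0, 0], [0.12, -0.034, 0, 0], [0.18, -0.052, 0, 0], [0.24, -0.069, 0, 0], [0.3, -0.086, 0, 0]]

```text
t: 2.88
eef_pos: [0.5492, -0.1651, 0.405]
ee_rot: [-3.141, -0.0, -1.596]
force: [1.2, 0.7, -0.2]
width: 0.0009
```

Request:
play_rows:
  targets:
    - [[0.06, 0, 0.005, 0], [0.094, 0, 0.04, 0], [0.094, 0, 0.095, 0], [0.094, 0, 0.14, 0], [0.094, 0, 0.17, 0]]

```text
t: 3.5
eef_pos: [0.5459, -0.2571, 0.2324]
ee_rot: [3.139, 0.0, -1.597]
force: [0.3, 0.2, 0.4]
width: 0.0008
```

```bash
cat >> h.py <<'E'
def look(cam="top",save=None):
    """rail y of the white line centre via green/white on the z=.085 plane, plus time"""
    im,d=cams.grab_frame(cam);t=arm.get_state()["t"]
    hsv=cv2.cvtColor(im,cv2.COLOR_RGB2HSV);H,S,V=cv2.split(hsv)
    p=cams.camera_params(cam);K=p["intrinsics"];U,Vv=np.meshgrid(np.arange(512.),np.arange(384.))
    r=np.stack([(U-K[0,2])/K[0,0],(Vv-K[1,2])/K[1,1],np.ones_like(U)],-1)@att(p).T
    P=r*((.085-p["position"][2])/r[...,2])[...,None]+p["position"];R=rail(P)
    on=(abs(R[...,0])<.042)&(abs(R[...,1])<.34)&(abs((r*d[...,None]+p["position"])[...,2]-.085)<.012)
    w=on&(S<80)&(V>130);g=on&(H>60)&(H<85)&(S>100)
    if save: cv2.imwrite(save,im[:,:,::-1])
    # white line as brightness-weighted centroid per band
    gl=R[...,1][g];wl=R[...,1][w]
    return t,(np.median(wl) if wl.size else None),wl.size,(np.percentile(gl,1),np.percentile(gl,99),gl.size) if gl.size>20 else None
E
python3 - <<'E'
from h import *
s=arm.get_state();print(s["t"],s["eef_pos"],s["ee_rot"],rail(s["eef_pos"]),s["force"])
print(rel([.546,-.259,.225],-1.601).round(4))
print(look("top","pics/t1.png"));print(look("scene"));print(look("wrist","pics/w1.png"))
E
```

```text
3.5 [ 0.54590685 -0.25708285  0.2324217 ] [ 3.13945670e+00  3.91295620e-04 -1.59704011e+00] [ 1.42901153e-04 -2.72690968e-01] [0.29590691 0.22074287 0.41060892]
[ 1.900e-03 -2.000e-04  7.400e-03  2.269e-01]
(3.55, np.float64(-0.2336499681785217), 2, (np.float64(-0.20611539423339512), np.float64(-0.18346116364606138), 201))
(3.6, np.float64(-0.1355666837892357), 34, (np.float64(-0.20410045014916897), np.float64(-0.0723258044895569), 616))
(3.65, np.float64(-0.2866927164618487), 117, None)
```

Request:
play_rows:
  targets:
    - [[-0.012, 0, 0.008, 0], [-0.017, 0, 0.008, 0], [-0.022, 0, 0.008, 0], [-0.027, 0, 0.008, 0], [-0.032, 0, 0.008, 0]]

```text
t: 4.28
eef_pos: [0.5475, -0.2246, 0.227]
ee_rot: [-3.141, -0.0, -1.596]
force: [0.3, 0.1, 0.0]
width: 0.0008
```

Request:
play_rows:
  targets:
    - [[-0.005, 0, 0, 0], [-0.01, 0, 0, 0], [-0.015, 0, 0, 0], [-0.02, 0, 0, 0]]

```text
t: 4.78
eef_pos: [0.5479, -0.2046, 0.2266]
ee_rot: [3.141, 0.0, -1.596]
force: [-0.6, 0.2, 0.0]
width: 0.0007
```

Run:
```python
from h import *
s=arm.get_state();print(s["t"],s["eef_pos"],rail(s["eef_pos"]),s["force"])
print(look("scene","pics/s1.png"));print(look("scene"));
```

```text
4.775 [ 0.54791418 -0.2045945   0.22661651] [ 0.00056408 -0.22016824] [-0.57459875  0.23351627  0.03006324]
(4.825, np.float64(-0.10323206635951046), 40, (np.float64(-0.1595138961346266), np.float64(-0.03769306128594517), 445))
(4.875, np.float64(-0.0998269125335288), 35, (np.float64(-0.15926465804581322), np.float64(-0.03458732476559366), 463))
```

View pics/s1.png

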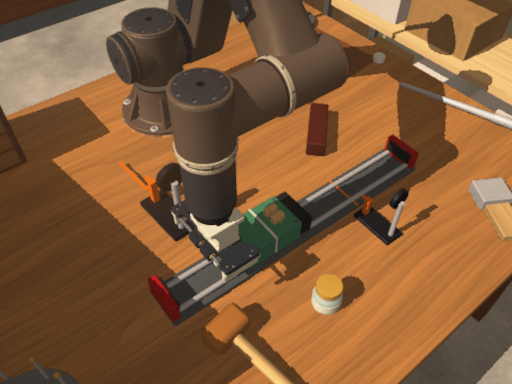

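Request:
play_rows:
  targets:
    - [[0.005, 0, -0.055, 0], [0.0, 0, -0.11, 0], [-0.05, 0, -0.115, 0], [-0.11, 0, -0.115, 0], [-0.17, 0, -0.115, 0]]

```text
t: 5.5
eef_pos: [0.552, -0.0336, 0.3421]
ee_rot: [-3.141, 0.0, -1.597]
force: [0.9, -0.2, -0.6]
width: 0.0005
```

Request:
play_rows:
  targets:
    - [[-0.06, 0, 0, 0], [-0.12, 0, 0, 0], [-0.18, 0, 0, 0], [-0.24, 0, 0.01, 0], [-0.285, 0, 0.05, 0]]

```text
t: 6.12
eef_pos: [0.5602, 0.253, 0.2936]
ee_rot: [-3.137, 0.004, -1.595]
force: [1.2, -0.7, -0.1]
width: 0.0003
```

Run:
```python
from h import *
s=arm.get_state();print(s["t"],s["eef_pos"],rail(s["eef_pos"]),s["force"],s["ee_rot"])
for i in range(3): print(look("scene",f"pics/s2{i}.png"))
print(look("top","pics/t2.png"))
```

```text
6.125 [0.56019774 0.25300732 0.29361186] [-0.00097808  0.23757573] [ 1.21121174 -0.74112225 -0.14296091] [-3.13680647  0.00359111 -1.59464363]
(6.175, np.float64(-0.011391087336235398), 119, (np.float64(-0.08243504782574047), np.float64(0.05432349561166857), 1084))
(6.225, np.float64(-0.008189849667413339), 122, (np.float64(-0.07909300578380696), np.float64(0.057426288954009766), 1055))
(6.275, np.float64(-0.004813894157188242), 119, (np.float64(-0.07574178975692968), np.float64(0.06053945979122052), 1036))
(6.325, np.float64(-0.0028915681314529134), 129, (np.float64(-0.07300626118881198), np.float64(0.06660225943931683), 1069))
```

Request:
play_rows:
  targets:
    - [[0, 0, 0.04, 0], [0, 0, 0.065, 0], [0, 0, 0.067, 0]]

```text
t: 6.7
eef_pos: [0.5595, 0.2485, 0.2241]
ee_rot: [3.14, -0.001, -1.598]
force: [0.1, -0.2, 0.7]
width: 0.0006
```

Run:
```python
from h import *
def stripe(cam,f):
    im=cv2.imread(f);hsv=cv2.cvtColor(im,cv2.COLOR_BGR2HSV);H,S,V=cv2.split(hsv)
    p=cams.camera_params(cam);K=p["intrinsics"];U,Vv=np.meshgrid(np.arange(512.),np.arange(384.))
    r=np.stack([(U-K[0,2])/K[0,0],(Vv-K[1,2])/K[1,1],np.ones_like(U)],-1)@att(p).T
    for z in (.0125,.052):
        R=rail(r*((z-p["position"][2])/r[...,2])[...,None]+p["position"])
        x0,x1=((-.045,.045) if z<.03 else (.05,.075))
        m=(H>3)&(H<14)&(S>170)&(V>90)&(R[...,0]>x0)&(R[...,0]<x1)&(abs(R[...,1]-.15)<.04)
        print(cam,z,m.sum(),np.median(R[m],0),R[m].mean(0),R[m].min(0),R[m].max(0))
stripe("scene","pics/scene0.png");stripe("top","pics/top0.png")
s=arm.get_state();print(s["t"],s["eef_pos"],rail(s["eef_pos"]))
print(look("scene","pics/s3.png"));print(look("top","pics/t3.png"))
a=cv2.imread("pics/s3.png");b=cv2.imread("pics/t3.png")
cv2.imwrite("pics/m3.png",np.hstack([cv2.resize(a[120:330,140:440],(400,280)),cv2.resize(b[110:215,110:410],(400,140)).repeat(2,0)]))
```

```text
scene 0.0125 60 [0.00734351 0.14963795] [0.00815919 0.15407612] [-0.04430619  0.14586539] [0.04486204 0.18407925]
scene 0.052 44 [0.06730637 0.14643825] [0.06729692 0.14023014] [0.05881299 0.11726525] [0.07463852 0.15813628]
top 0.0125 54 [0.00130587 0.14876576] [-0.00150258  0.14867565] [-0.04371358  0.14486527] [0.04376826 0.15253523]
top 0.052 134 [0.06260926 0.15269117] [0.06247372 0.15516879] [0.05025124 0.11140642] [0.07499848 0.18984855]
6.7 [0.55947804 0.24851616 0.22410424] [-0.00156179  0.23306509]
(6.75, np.float64(0.024858317271951393), 154, (np.float64(-0.04802856973310978), np.float64(0.08874426549084007), 1024))
(6.8, np.float64(0.02581441750304156), 124, (np.float64(-0.04446312178320969), np.float64(0.09521606980980712), 1060))
```

View pics/m3.png

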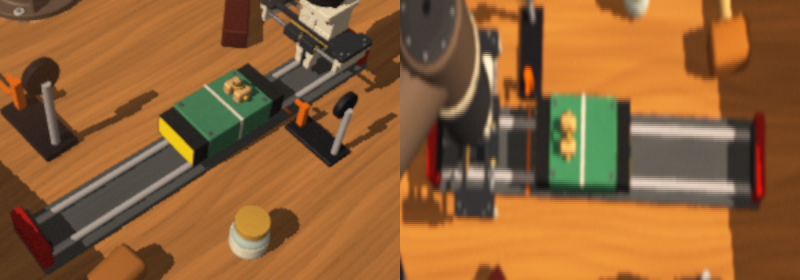

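Request:
play_rows:
  targets:
    - [[0, 0, 0, 0], [0, 0, 0, 0], [0, 0, 0, 0], [0, 0, 0, 0], [0, 0, 0, 0]]

```text
t: 7.42
eef_pos: [0.5595, 0.25, 0.2247]
ee_rot: [-3.142, 0.0, -1.596]
force: [0.1, -0.6, -0.2]
width: 0.0004
```

Request:
play_rows:
  targets:
    - [[0, 0, 0, 0], [0, 0, 0, 0]]

```text
t: 7.68
eef_pos: [0.5595, 0.2499, 0.2246]
ee_rot: [3.141, -0.0, -1.596]
force: [-0.9, -0.4, 0.2]
width: 0.0004
```

Run:
```python
from h import *
print(look("scene","pics/s4.png"))
s=arm.get_state();print(s["t"],s["eef_pos"],rail(s["eef_pos"]));print(look("scene"))
```

```text
(7.725, np.float64(0.07895645353728316), 145, (np.float64(0.006353695789397411), np.float64(0.14284505478990073), 931))
7.725 [0.55953638 0.2499406  0.22461575] [-0.0015465   0.23449058]
(7.775, np.float64(0.08156621598047112), 147, (np.float64(0.009163941883944298), np.float64(0.14571754099812667), 949))
```

Request:
play_rows:
  targets:
    - [[0, 0, 0, 0], [0, 0, 0, 0], [0, 0, 0, 0]]

```text
t: 8.15
eef_pos: [0.5595, 0.2499, 0.2247]
ee_rot: [-3.142, -0.0, -1.596]
force: [-0.3, 0.4, 0.1]
width: 0.0002
```

Run:
```python
from h import *
print(look("scene"),arm.get_state()["t"])
```

```text
(8.2, np.float64(0.10333021848164156), 149, (np.float64(0.03036825103407546), np.float64(0.1668297586247293), 923)) 8.2
```

Request:
play_rows:
  targets:
    - [[-0.0026, 0, 0, 0], [-0.0052, 0, 0, 0], [-0.0078, 0, 0, 0], [-0.0104, 0, 0, 0], [-0.013, 0, 0, 0]]

```text
t: 8.82
eef_pos: [0.5599, 0.2631, 0.2246]
ee_rot: [3.142, -0.0, -1.596]
force: [-0.1, 0.8, 0.6]
width: 0.0007
```

Request:
play_rows:
  targets:
    - [[-0.0026, 0, 0, 0], [-0.0052, 0, 0, 0], [-0.0078, 0, 0, 0], [-0.0104, 0, 0, 0], [-0.013, 0, 0, 0]]

```text
t: 9.45
eef_pos: [0.5602, 0.2761, 0.2247]
ee_rot: [3.142, -0.0, -1.596]
force: [0.5, 0.8, 1.2]
width: 0.001
```

Run:
```python
from h import *
print(look("scene","pics/s5.png"));s=arm.get_state();print(s["t"],s["eef_pos"],rail(s["eef_pos"]));print(look("scene"))
```

```text
(9.5, np.float64(0.1512130106969476), 134, (np.float64(0.0781506352529813), np.float64(0.21454104027610396), 899))
9.5 [0.56026701 0.27631354 0.22467423] [-0.0016127  0.2608724]
(9.55, np.float64(0.15101007011975165), 132, (np.float64(0.07838233042135102), np.float64(0.21477612319770012), 871))
```

Request:
play_rows:
  targets:
    - [[-0.012, 0, 0, 0], [-0.022, 0, 0, 0]]

```text
t: 9.8
eef_pos: [0.5609, 0.2988, 0.2247]
ee_rot: [-3.141, 0.0, -1.596]
force: [0.7, -0.4, -0.1]
width: 0.0003
```

Run:
```python
from h import *
for i in range(3): print(look("scene"))
print(look("top","pics/t6.png"));print(look("scene"));print(look("scene"))
```

```text
(9.85, np.float64(0.15179837438633403), 147, (np.float64(0.07833984432009047), np.float64(0.21486804396109951), 890))
(9.9, np.float64(0.15195048387129034), 149, (np.float64(0.0783886264310202), np.float64(0.21488712951414177), 894))
(9.95, np.float64(0.15174677342578324), 148, (np.float64(0.078142345784184), np.float64(0.21487454829962915), 883))
(10.0, np.float64(0.14915191669406735), 122, (np.float64(0.07881479201254296), np.float64(0.2184652988191943), 1051))
(10.05, np.float64(0.15179837438633403), 145, (np.float64(0.07841439479453216), np.float64(0.2149996040893687), 886))
(10.1, np.float64(0.15199965884722566), 150, (np.float64(0.0786249230546802), np.float64(0.2149507419795479), 901))
```

Request:
play_rows:
  targets:
    - [[-0.005, 0, -0.05, 0], [-0.005, 0, -0.1, 0], [-0.015, 0.03, -0.15, 0], [-0.05, 0.07, -0.16, 0], [-0.1, 0.11, -0.16, 0]]

```text
t: 10.72
eef_pos: [0.4535, 0.3993, 0.3869]
ee_rot: [-3.14, 0.003, -1.598]
force: [0.3, 1.2, -0.6]
width: 0.0003
```

Run:
```python
from h import *
s=arm.get_state();print(s["t"],s["eef_pos"],s["force"])
for i in range(2): print(look("scene",f"pics/s7{i}.png"));print(look("top",f"pics/t7{i}.png"))
a=cv2.imread("pics/s70.png")[130:260,230:430];b=cv2.imread("pics/t70.png")[115:205,125:290]
cv2.imwrite("pics/m7.png",np.vstack([cv2.resize(a,(520,338),interpolation=cv2.INTER_CUBIC),cv2.resize(b,(520,284)[:2],interpolation=cv2.INTER_CUBIC)])[:600])
# row-wise subpixel centres, top camera: orange stripe profile & white line profile
def sub(cam,f,z,kind,xs,y0):
    im=cv2.imread(f).astype(np.float32);p=cams.camera_params(cam);K=p["intrinsics"];A=att(p);c=p["position"];out=[]
    yy=y0+np.arange(-.012,.0121,.0004)
    for x in xs:
        P=np.c_[O+x*X+yy[:,None]*Y,np.full(len(yy),z)];q=(P-c)@A@K.T;q=(q[:,:2]/q[:,2:]).astype(np.float32)
        v=cv2.remap(im,q[:,0][:,None],q[:,1][:,None],cv2.INTER_LINEAR)[:,0]
        g=v[:,2]-v[:,0] if kind=="o" else v.min(1)
        g=np.clip(g-np.median(g)-.25*(g.max()-np.median(g)),0,None); out.append((g*yy).sum()/g.sum())
    return np.round(np.median(out),4),np.round(np.std(out),4)
for cam,k in (("scene","s"),("top","t")):
    o=sub(cam,f"pics/{cam}0.png",.0125,"o",np.linspace(-.015,.02,15),.149)
    print(cam,"stripe",o,"white",[sub(cam,f"pics/{k}7{i}.png",.085,"w",np.r_[np.linspace(-.04,-.015,10),np.linspace(.02,.04,8)],.150) for i in (0,1)])
```

```text
10.725 [0.45354595 0.39929375 0.38689908] [ 0.33204849  1.21655467 -0.56777327]
(10.775, np.float64(0.14973341046592067), 94, (np.float64(0.07839166506371868), np.float64(0.2152634594824011), 905))
(10.825, np.float64(0.14929581604971076), 118, (np.float64(0.07870536229805752), np.float64(0.2185371381493282), 1064))
(10.875, np.float64(0.14973341046592067), 94, (np.float64(0.07839278751956132), np.float64(0.21471485834950768), 909))
(10.925, np.float64(0.14925391450307474), 121, (np.float64(0.07876004072544465), np.float64(0.2184594020731038), 1059))
scene stripe (np.float64(0.1491), np.float64(0.0001)) white [(np.float64(0.1497), np.float64(0.0002)), (np.float64(0.1497), np.float64(0.0002))]
top stripe (np.float64(0.1486), np.float64(0.0001)) white [(np.float64(0.1492), np.float64(0.0001)), (np.float64(0.1492), np.float64(0.0001))]
```

View pics/m7.png

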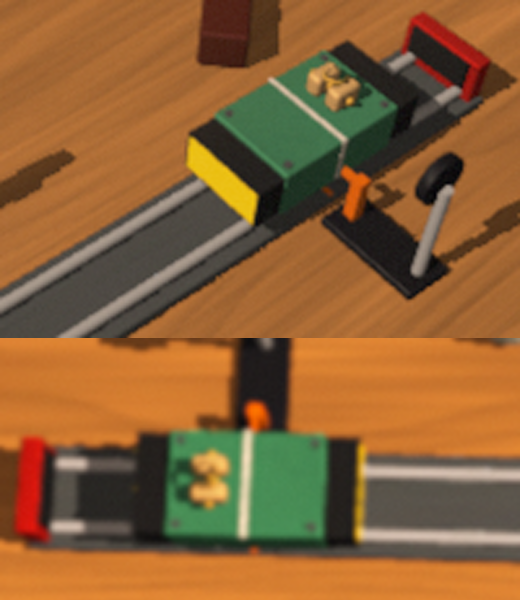

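Both pictures show the white line at the orange pointer. Both cameras put it 0.6 mm past the stripe, at rest, and the arm is clear.

```bash
python3 -c "
from station import job_done
print(job_done())"
```

```text
the job is handed in; nothing more can be done
None
```

The trolley is standing with its white line at the smaller orange pointer, the one with the stripe across the rail, and I have handed the job in. I launched it with a gentle push on the rear yellow face and hopped the gripper over it. I then braked it on the front face with the finger backing away at about half its speed, so the buffer took out nearly all the motion.

- **Position:** the last check with the arm clear put the line 0.6 mm past the stripe in both the scene and top cameras.
- **At rest:** the top-camera readings stayed within 0.15 mm over 0.9 s, the last taken at about 10.9 s of the 37 s.
- **Forces:** the readings at the end of each move were about 1.5 N or less.
- **Disagreement:** two coarser scene-camera readings taken while the arm was still near put the line about 2 mm past the stripe. The arm-clear pictures settled that.
- **Not checked:** I didn't measure the buffer travel. I worked it out as roughly 6 mm at launch and 3–4 mm in braking, against the 24 mm limit. I didn't re-measure the mallet, wax bar or jar at the end, but the arm never went near them.

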